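# Clamp a jade bangle on the bench chuck with its removable crank

### The arm

A 6-joint arm with a two-finger parallel gripper is mounted at the origin on the work surface. World frame = base frame: x ahead of the robot, y to its left, z up, the work surface at z = 0. Lengths are in m, angles in rad, forces in N, time in s.
With the tool pointing down it reaches from about 0.325 to 0.85 m from the base axis. Payload 4.4 kg.
Tool frame: the origin (TCP) lies at the very end of the fingers, on their centre line; the grasp point (between the pads) lies 19 mm behind it; z points along the fingers, y is the line along which they close (so a half turn about z gives the same grasp; the last joint's range is limited). The gripper opens to 94 mm and grips with 3 to 60 N. Pads are 16 mm wide; open, the fingers measure 119 mm over their backs; the gripper's body (75 mm by 177 mm) begins 78 mm behind the grasp point.
Start: joints at [1.187, 0.207, 1.542, -0, 1.393, -0.15], TCP at [0.133, 0.559, 0.205] pointing down, gripper open.
Joint ranges: [-2.73, 2.73], [-0.86, 2.22], [0.23, 2.46], [-1.11, 4.25], [0.08, 2.63], [-2.82, 2.82]. Speed limits (rad/s): [2.79, 2.79, 3.14, 3.14, 3.14, 3.14].

### API

Orientations are given as a 3x3 rotation matrix whose columns are the frame's x, y, z axes.
In Python, from station import move_pose, movel, movej, command_gripper, sleep, inverse_kinematics, observe, grab_frame, camera_info, IKError, job_done, spot_in gives the robot as it stands. Calls block until the motion is done:
- move_pose(position, orientation): joint-space move of the TCP to a pose.
- movel(position, frame=None, speed=0.15): straight line of the TCP; frame=None keeps the orientation; speed is the mean speed in m/s.
- movej(angles): joint-space move.
- command_gripper(opening, squeeze=None): finger opening in m; squeeze is the grip in N (None keeps the last); returns when the fingers have stopped.
- sleep(seconds).
- inverse_kinematics(position, orientation): joint angles nearest the present ones, or None.
- observe(): the state.
- grab_frame(name): name is "scene" or "top"; returns the picture (384x512x3 uint8, red, green, blue); there is no depth.
- camera_info(name): a dict with "fx", "fy", "cx", "cy" (pixels), "R" (3x3) and "t" (3): a world point X has camera coordinates R X + t. Camera axes: x right, y down, z forward; pixel columns grow to the right and rows downward; lengths in m; the calibration is good to about 2 mm. A picture is of the moment at which its call begins. camera_info takes no time and is no camera call.
A pose or a line that the arm cannot do raises IKError and nothing moves.
- job_done(): hands the job in; it is judged then, once.
Trained networks look in the newest picture that a camera, given by its name, has taken for a name from the list of things; names that differ only in an ending like _2 or _b are one class to them, and where a whole thing is asked for, a point or a joint stands for the part that bears it (a point fixed in the world has none). Each returns a list of dicts, best first, with "confidence" (0 to 1); they miss things now and then, are a little off and sometimes report something else, mostly with a low value. They report only what shows in the picture. A call takes as long as a camera call. They do not tell look-alikes from the thing itself.
- spot_in(camera, query): "pixel" ([column, row] in pixels, amid what is visible of it).
The state is a dict: "t": time; "joint_positions": joint angles; "qvel": joint speeds; "effort": joint torques, N m; "tool_pos": TCP position; "tcp_rot": TCP orientation; "wrist_force": force on the tool from outside, world axes, zero at the start; "moment": the same for the moment, N m; "width": finger opening in m; "grip_force": force on a finger pad.
Only numpy, scipy, OpenCV 4.12 (cv2) and the standard library are available. Lean on these libraries where they do the work, as an engineer would, in place of code of your own. Each camera call takes 0.05 s, during which the arm holds its last target. There are 200 camera calls.

### The job

A jade bangle lies over the three white pins of the bench chuck. Fit the loose crank squarely and fully home on the chuck's square spindle and wind it clockwise (seen from above) until the pins hold the bangle snugly all round: stop as soon as you feel the drag clearly rise above the free running drag, never force it, for the stone cracks. Then lift the crank off, stand it upright on the counter clear of the chuck and let go; do not knock the bangles, and leave everything else where it is.

Things in the scene. Friction and masses are not known exactly. Their poses are not given: they have to be found in the camera images.
- spindle_foot (a point): The chuck's square spindle: brass, 14 mm across its flats, standing 22 mm up from a round steel collar (diameter 30 mm), its top edges chamfered 2.5 mm. This point is on its axis at the foot of the square, on the collar's top, 48 mm above the counter; z is up, x and y are square to the flats and turn with the spindle. The crank is home when its underside rests on the collar.
- spindle (a joint): Spindle angle in rad, growing clockwise seen from above; starts at 0 to 0.8. It drives the three pins outwards together, 1.9 mm per rad, and stays where it is left. How far it must turn (1 to 4.5 rad) depends on the bangle's bore (52 to 60 mm), which is not told. Running free it takes about 0.3 N m, 5 N at the moving knob (some 3 N once it stops); see pin0 for the feel of the grip.
- chuck: The expanding bangle chuck, fixed to the counter: a dark flange of diameter 128 mm, on it a round body of diameter 96 mm whose flat top, 30 mm above the counter, carries the bangle and the pins around the spindle. The origin is on the spindle's axis at counter height.
- pin0: One of three white nylon pins (diameter 10 mm, 13 mm tall), 120 degrees apart on the chuck, that slide outwards against the bangle's inside. Once all press, the drag at the knob climbs by some 5 N within 0.3 rad of turn: 0.8 to 4 N above free running is snug (2 N is ideal), 4.5 N above is too much for the stone. Origin at the pin's foot; x points outwards.
- pin1: The second pin, as pin0.
- pin2: The third pin, as pin0.
- crank_hub (a point): Hub of the loose steel crank, which stands upright on it: a square block 28 x 28 mm, 44 mm tall, in its underside a square socket 15.5 mm wide and 24 mm deep, its walls square to x and y. This point is the hub's centre, 22 mm above its underside; z is up, x points along the arm to the knob. The two y faces are free flats to grasp.
- crank_foot (a point): Centre of the crank hub's underside, at the mouth of the socket; axes as crank_hub. It is 22 mm below crank_hub.
- crank_knob (a point): Middle of the crank's red knob, an upright cylinder of diameter 18 mm that spins freely on its pin: 62 mm out from the hub's axis along the crank's x, 49 mm above the crank's underside. The knob reaches from 28 to 70 mm above the underside, the end of the arm below it (diameter 22 mm) from 14 to 27 mm.
- bangle_green_mid (a point): A jade bangle, one of three sorts: round bar 10 mm thick bent to a ring, lying flat. This point is the middle of its ring, half-way up (5 mm). Green.
- bangle_lilac_mid (a point): A jade bangle, one of three sorts: round bar 10 mm thick bent to a ring, lying flat. This point is the middle of its ring, half-way up (5 mm). Lilac and pale.
- bangle_amber_mid (a point): A jade bangle, one of three sorts: round bar 10 mm thick bent to a ring, lying flat. This point is the middle of its ring, half-way up (5 mm). Pale with a honey-coloured quarter.
- bangle_green: The green bangle as a solid; origin 5 mm below its middle.
- bangle_lilac: The lilac bangle as a solid; origin 5 mm below its middle.
- bangle_amber: The pale and honey-coloured bangle as a solid; origin 5 mm below its middle. One of the three bangles is on the chuck, the other two lie on a low display block (230 x 120 mm, 30 mm high).
- crank: The crank as a solid, 0.2 to 0.45 kg; origin at the centre of the hub's underside, axes as crank_hub. The arm (14 mm wide, 16 to 25 mm above the underside) leaves the hub along +x to the red knob; a counterweight (diameter 28 mm, 12 to 30 mm above the underside) sits 40 mm out along -x.
- pen: A blue marker pen, 140 mm long, 13 mm thick, lying on the counter; not part of the job. Origin 10 mm from its middle.
- loupe: A black and steel folding loupe, 55 x 28 x 22 mm, on the counter; not part of the job. Origin under its round lens.
Things that resemble listed ones, but are neither listed nor needed, are in the scene too. What is shaped like the bangle_amber but blue is not meant. There is more than one size of the bangle_green; the job needs the larger.

How it is judged:
By the outcome, as a careful person would: the job done as asked, in the order asked, and still so for the second after the job is handed in, with the robot touching nothing.
It also fails if it takes over 72 s, if anything falls off the work surface, if the arm or the gripper's body presses on something with over 40 N, if the wrist force passes 120 N, or if a joint passes its speed limit or range.

## Working session

There is one attempt and no reset: what is moved stays moved. The work goes in short steps, each a Python script; the robot and the scene stay as the last script left them, time stands still between calls to the robot, and variables do not carry over. Pictures are saved under pics/ and viewed, at most 10 in all, crops included, and the job is handed in when it is done.

```bash
mkdir -p pics; ls
python3 - <<'E'
from station import *
import cv2,numpy as np
for n in("scene","top"):
    f=grab_frame(n); cv2.imwrite(f"pics/{n}0.png",cv2.resize(f[:,:,::-1],(800,600),interpolation=cv2.INTER_CUBIC))
    c=camera_info(n); print(n,c["fx"],c["fy"],c["cx"],c["cy"],np.round(-c["R"].T@c["t"],3).tolist(),np.round(c["R"],3).tolist())
    for q in("spindle_foot","chuck","crank_hub","crank_knob","crank","pin0","pen","loupe","bangle_green","bangle_lilac","bangle_amber"):
        print(q,[(np.round(d["pixel"],1).tolist(),round(d["confidence"],2)) for d in spot_in(n,q)])
o=observe();print(o["t"],o["wrist_force"],o["width"])
E
```

```text
pics
scene 348.60771343507963 348.60771343507963 254.10047709106485 191.15825112670484 [0.871, 0.236, 0.746] [[-0.686, 0.727, -0.002], [0.621, 0.585, -0.522], [-0.378, -0.359, -0.853]]
spindle_foot []
chuck [([230.0, 129.3], 0.75), ([287.9, 197.1], 0.59)]
crank_hub [([386.1, 290.1], 0.97)]
crank_knob [([386.2, 284.7], 0.68), ([283.8, 200.0], 0.36)]
crank [([384.8, 283.0], 0.77), ([228.9, 116.6], 0.39)]
pin0 []
pen [([234.1, 273.8], 0.54), ([232.6, 119.3], 0.16)]
loupe [([297.9, 327.9], 0.77)]
bangle_green [([195.8, 150.9], 0.68), ([208.2, 196.8], 0.44), ([225.3, 133.6], 0.26)]
bangle_lilac [([283.6, 200.3], 0.71)]
bangle_amber [([222.5, 116.3], 0.71)]
top 374.91660042012734 374.91660042012734 258.26592405742974 193.8611672686676 [0.457, -0.06, 0.981] [[0.026, -1.0, -0.008], [-0.993, -0.025, -0.113], [0.113, 0.011, -0.994]]
spindle_foot [([239.6, 217.5], 0.67), ([127.8, 202.7], 0.29)]
chuck [([243.8, 218.7], 0.86)]
crank_hub [([125.7, 204.1], 0.62)]
crank_knob [([126.3, 205.1], 0.83)]
crank [([130.3, 205.9], 0.72)]
pin0 [([125.8, 204.6], 0.49)]
pen [([239.2, 135.5], 0.71)]
loupe [([164.7, 134.2], 0.59)]
bangle_green [([338.6, 196.9], 0.8), ([289.8, 174.9], 0.72)]
bangle_lilac [([230.5, 214.9], 0.71)]
bangle_amber [([353.8, 238.1], 0.81), ([395.3, 246.2], 0.81)]
1.2 [ 0.38229216 -0.10371496 -0.45584729] 0.09384064875689421
```

View pics/scene0.png

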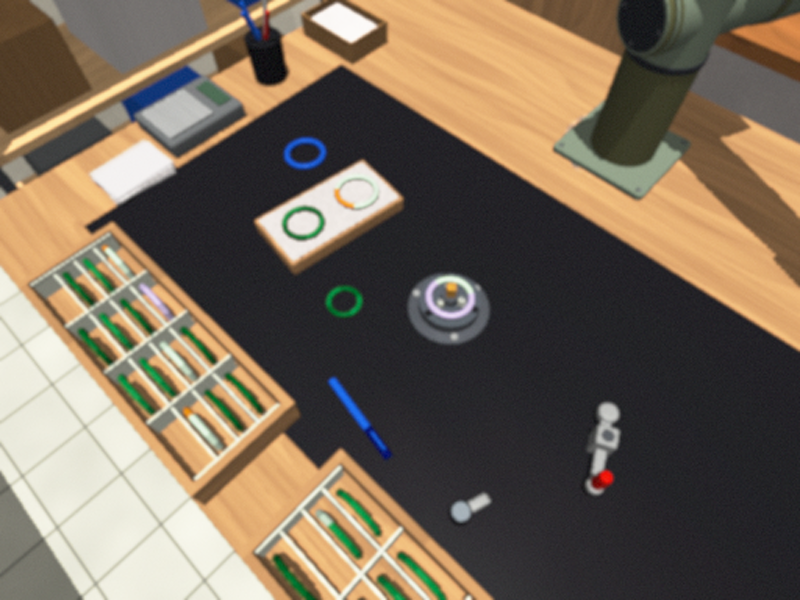

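View pics/top0.png

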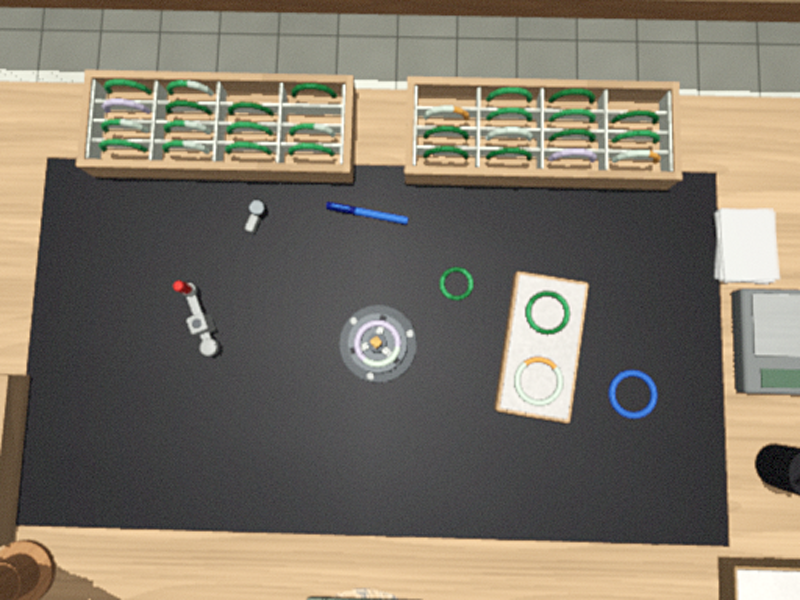

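The pictures show the lilac bangle on the chuck: scene (450,300), top (377,342). The crank stands to the left: hub at top (197,323), knob at (180,287). The two larger bangles are on the block, and the blue bangle and small green one are decoys. Next I'll fit models to the crops.

```bash
cat > vis.py <<'E'
import cv2,numpy as np
from scipy.optimize import minimize
from station import *
def proj(n,P):
    c=camera_info(n);q=np.asarray(P)@np.array(c["R"]).T+c["t"]
    return np.c_[c["fx"]*q[:,0]/q[:,2]+c["cx"],c["fy"]*q[:,1]/q[:,2]+c["cy"]]
def box(x0,x1,y0,y1,z0,z1): return np.array([[x,y,z] for x in(x0,x1) for y in(y0,y1) for z in(z0,z1)])
def cyl(x,r,z0,z1):
    a=np.linspace(0,2*np.pi,40); return np.array([[x+r*np.cos(t),r*np.sin(t),z] for z in(z0,z1) for t in a])
CRANK=[box(-.014,.014,-.014,.014,0,.044),cyl(-.04,.014,.012,.030),box(-.04,.062,-.007,.007,.016,.025),cyl(.062,.009,.028,.070),cyl(.062,.011,.014,.027)]
SPIN=[np.vstack([box(-.007,.007,-.007,.007,.048,.0675),box(-.0045,.0045,-.0045,.0045,.069,.07)])]
U=8
def render(n,solids,p,win,z=0):
    u0,v0,w,h=win; m=np.zeros((h*U,w*U),np.uint8); c,s=np.cos(p[2]),np.sin(p[2])
    for S in solids:
        X=np.c_[c*S[:,0]-s*S[:,1]+p[0],s*S[:,0]+c*S[:,1]+p[1],S[:,2]+z]
        q=(proj(n,X)-[u0,v0]+.5)*U-.5
        cv2.fillConvexPoly(m,cv2.convexHull(np.round(q*16).astype(np.int32)),1,shift=4)
    return cv2.blur(cv2.resize(m.astype(np.float32),(w,h),interpolation=cv2.INTER_AREA),(1,1))
def fit(n,solids,score,win,p0,z=0,yaw=True):
    u0,v0,w,h=win; t=score[v0:v0+h,u0:u0+w]
    def cost(d):
        p=[p0[0]+d[0]*.001,p0[1]+d[1]*.001,p0[2]+(d[2]*.02 if yaw else 0)]
        return float(((cv2.GaussianBlur(render(n,solids,p,win,z),(0,0),.8)-cv2.GaussianBlur(t,(0,0),.5))**2).sum())
    r=minimize(cost,[0,0,0],method="Nelder-Mead",options=dict(initial_simplex=[[0,0,0],[5,0,0],[0,5,0],[0,0,5]],maxiter=300))
    return np.array([p0[0]+r.x[0]*.001,p0[1]+r.x[1]*.001,p0[2]+r.x[2]*.02]),r.fun
def ray(n,px,z):
    c=camera_info(n);R=np.array(c["R"]);d=R.T@[(px[0]-c["cx"])/c["fx"],(px[1]-c["cy"])/c["fy"],1];o=-R.T@np.array(c["t"])
    return o+d*(z-o[2])/d[2]
def bright(f): return np.clip((f.max(2).astype(np.float32)-60)/90,0,1)
def brass(f):
    f=f.astype(np.float32); return np.clip((f[:,:,0]-f[:,:,2]-15)/70,0,1)
E
python3 - <<'E'
from vis import *
k=ray("top",[116,184],.06);h=ray("top",[126,207],.044);s0=ray("top",[240.6,219],.068)
print(k,h,s0,np.linalg.norm((k-h)[:2]))
yaw=np.arctan2(k[1]-h[1],k[0]-h[0]); rows=[]
for n in("scene","top"):
    f=grab_frame(n); out=[]
    for sol,m,c,a in((CRANK,bright(f),[h[0],h[1],yaw],40),(SPIN,brass(f),[s0[0],s0[1],0.4],22)):
        u,v=proj(n,[[c[0],c[1],.03 if a==40 else .055]])[0].astype(int); win=(u-a,v-a,2*a,2*a)
        best=min((fit(n,sol,m,win,c[:2]+[y]) for y in ([yaw] if a==40 else [0,.4,.8,1.2])),key=lambda r:r[1])
        print(n,np.round(best[0],4),round(best[1],2),m[v-a:v+a,u-a:u+a].sum())
        cr=cv2.resize(f[v-a:v+a,u-a:u+a,::-1],(400,300) if 0 else (300,300),interpolation=cv2.INTER_CUBIC)
        r=cv2.resize((render(n,sol,best[0],win)>.5).astype(np.uint8),(300,300),interpolation=cv2.INTER_NEAREST)
        cs,_=cv2.findContours(r,0,2); cv2.drawContours(cr,cs,-1,(0,255,255),1); out.append(cr)
    rows.append(np.hstack(out))
cv2.imwrite("pics/fit0.png",np.vstack(rows))
E
```

```text
[0.57741138 0.3048604  0.06      ] [0.52186743 0.28194246 0.044     ] [ 0.49817293 -0.00842051  0.068     ] 0.0600862977646691
scene [0.5225 0.2846 0.3949] 92.02 645.24445
scene [ 0.4983 -0.0081  0.7588] 1.41 58.38571
top [0.5236 0.2859 0.3914] 174.91 1286.8
top [ 0.4998 -0.0069  0.7702] 0.99 39.985714
```

View pics/fit0.png

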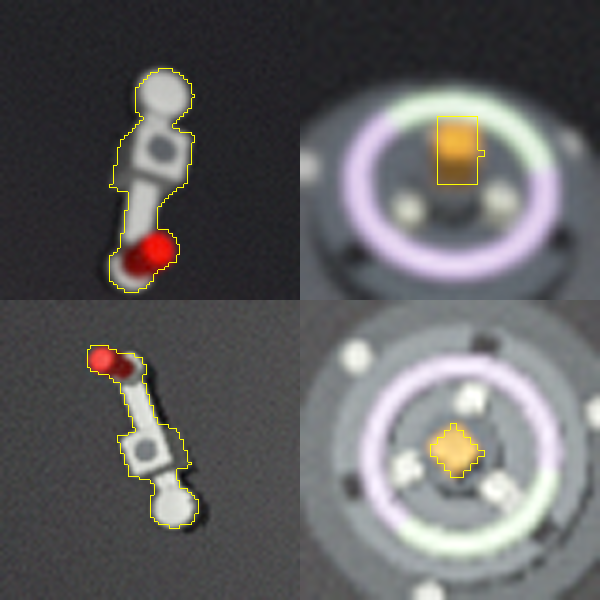

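The fits agree within 2 mm between the cameras: crank at (0.523, 0.285) with yaw 0.393, spindle at (0.499, -0.0075) with yaw about 0.76. I'll grasp the crank, carry it over the spindle and compare both in the same picture.

```bash
cat > rob.py <<'E'
from vis import *
def ori(g): return np.array([[np.cos(g),np.sin(g),0],[np.sin(g),-np.cos(g),0],[0,0,-1.]])
def st(tag):
    o=observe();print(tag,round(o["t"],2),np.round(o["tool_pos"],4),"F",np.round(o["wrist_force"],2),"M",np.round(o["moment"],2),"w",round(o["width"],4),"g",round(float(np.max(o["grip_force"])),1));return o
E
python3 - <<'E'
from rob import *
c=np.array([.523,.285]);s=np.array([.499,-.0075])
for k in(0,np.pi,-np.pi):
    for p,z,g in((c,.1,.393),(s,.2,.765)):
        j=inverse_kinematics([p[0],p[1],z],ori(g+k)); print(k,None if j is None else np.round(j,2))
g=.393
J=[inverse_kinematics([c[0],c[1],.1],ori(g+k)) for k in(0,np.pi)]
K=0 if J[1] is None or (J[0] is not None and abs(J[0][5])<abs(J[1][5])) else np.pi
print("K",K); open("K","w").write(str(K))
command_gripper(.06)
move_pose([c[0],c[1],.10],ori(g+K)); movel([c[0],c[1],.010]); st("down")
command_gripper(.02,30); st("grip")
movel([c[0],c[1],.13],speed=.2); st("lift")
move_pose([s[0],s[1],.13],ori(.765+K)); st("over")
f={}
rows=[]
for n in("scene","top"):
    f=grab_frame(n); u,v=proj(n,[[s[0],s[1],.09]])[0].astype(int); rows.append(cv2.resize(f[v-45:v+45,u-45:u+45,::-1],(400,400),interpolation=cv2.INTER_CUBIC))
cv2.imwrite("pics/over.png",np.hstack(rows))
E
```

```text
0 [ 0.35  0.35  1.59 -0.    1.2   1.53]
0 [-0.19  0.05  1.73 -0.    1.36  0.62]
3.141592653589793 [ 0.35  0.35  1.59 -0.    1.2  -1.61]
3.141592653589793 [-0.19  0.05  1.73 -0.    1.36 -2.52]
-3.141592653589793 [ 0.35  0.35  1.59 -0.    1.2  -1.61]
-3.141592653589793 [-0.19  0.05  1.73 -0.    1.36 -2.52]
K 0
down 4.53 [0.5237 0.2855 0.0107] F [1.14 0.29 0.  ] M [-0.01  0.1   0.03] w 0.06 g 0.0
grip 5.12 [0.5236 0.2845 0.0106] F [ 0.39 -3.79  4.06] M [-0.62  0.08 -0.07] w 0.0277 g 30.0
lift 5.88 [0.5213 0.2846 0.128 ] F [-0.38  0.4  -4.59] M [-0.07  0.2  -0.03] w 0.0275 g 30.0
over 7.0 [ 0.4988 -0.0068  0.1293] F [ 0.37 -0.12 -4.94] M [-0.06  0.14 -0.05] w 0.0276 g 30.0
```

View pics/over.png

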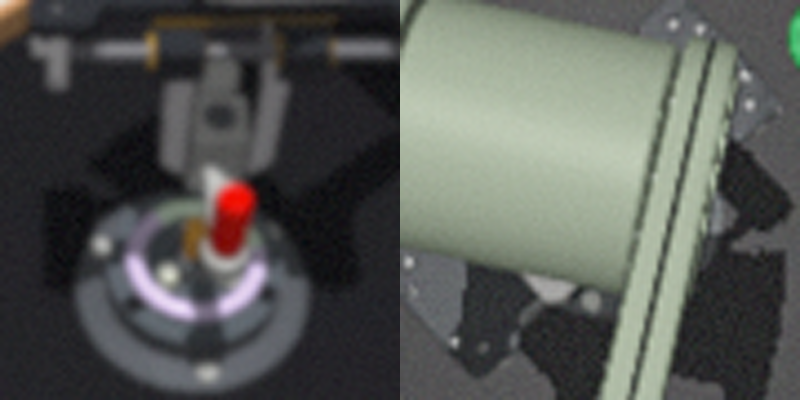

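The scene view shows the crank square in the fingers, with its knob at (235,220) in the crop and the spindle visible behind it. The arm hides the top view. I'll fit the red knob in the scene picture to get the hub's true offset relative to the spindle.

Run:
```python
from rob import *
o=st("now"); T=o["tool_pos"]; R=o["tcp_rot"]; yaw=np.arctan2(R[1,0],R[0,0]); zu=T[2]-.0106
f=grab_frame("scene").astype(np.float32); m=np.clip((f[:,:,0]-np.maximum(f[:,:,1],f[:,:,2])-30)/90,0,1)
KN=[cyl(.062,.009,.028,.070)]
u,v=proj("scene",[[T[0]+.062*np.cos(yaw),T[1]+.062*np.sin(yaw),zu+.049]])[0].astype(int)
win=(u-22,v-22,44,44)
p,c=fit("scene",KN,m,win,[T[0],T[1],yaw],z=zu,yaw=False)
print("yaw",yaw,"hub by knob",p,"minus TCP mm",(p[:2]-T[:2])*1e3,"cost",c,m.sum())
d=(p[:2]-T[:2]);print("in tool x,y", d@R[:2,0]*1e3,d@R[:2,1]*1e3)
```

```text
now 7.1 [ 0.4991 -0.0064  0.1297] F [ 0.17  1.49 -3.66] M [-0.09  0.08  0.  ] w 0.0279 g 30.0
yaw 0.76634085936022 hub by knob [ 0.49651884 -0.00727913  0.7881445 ] minus TCP mm [-2.62390056 -0.85973154] cost 23.204524993896484 9299.5
in tool x,y -2.4866242833705554 -1.2002882256271268
```

```bash
cat > ins.py <<'E'
from rob import *
def avg(n=3):
    F=[];M=[]
    for _ in range(n):
        o=observe();F.append(o["wrist_force"]);M.append(o["moment"]);sleep(.02)
    return np.mean(F,0),np.mean(M,0),o
E
python3 - <<'E'
from ins import *
g=.765; p=np.array([.5002,-.0077])
movel([p[0],p[1],.084],ori(g)); sleep(.15); F0,M0,o=avg(4); print("tare",F0.round(2),M0.round(3),o["tool_pos"].round(4))
z=.082
while z>.0575:
    movel([p[0],p[1],z],ori(g),speed=.03); F,M,o=avg(); d=F-F0; dm=M-M0
    print(round(o["t"],2),round(z,4),o["tool_pos"].round(4),d.round(1),dm.round(2),p.round(4))
    if d[2]>14: break
    l=d[:2]; 
    if np.hypot(*l)>2: p=p+np.clip(l*1e-4,-.0007,.0007)
    z-=.002
E
```

```text
tare [ 0.34  0.01 -3.68] [-0.056  0.091  0.011] [ 0.5013 -0.0078  0.0853]
8.11 0.082 [ 0.5002 -0.0077  0.0821] [-0.7 -0.1 -0. ] [-0.    0.03 -0.02] [ 0.5002 -0.0077]
8.41 0.08 [ 0.5    -0.0077  0.0798] [-0.5 -0.5 -0.5] [ 0.    0.01 -0.01] [ 0.5002 -0.0077]
8.71 0.078 [ 0.5001 -0.0076  0.0779] [ 0.2 -0.4 -0.4] [ 0.01  0.01 -0.05] [ 0.5002 -0.0077]
9.01 0.076 [ 0.5001 -0.0076  0.0759] [-0.2  0.3 -0.4] [ 0.05  0.   -0.02] [ 0.5002 -0.0077]
9.31 0.074 [ 0.5002 -0.0077  0.0739] [-0.5  0.6  0. ] [ 0.05 -0.04 -0.03] [ 0.5002 -0.0077]
9.61 0.072 [ 0.5001 -0.0076  0.0719] [ 0.3  0.6 -0.4] [ 0.05 -0.06 -0.04] [ 0.5002 -0.0077]
9.91 0.07 [ 0.5002 -0.0076  0.0699] [ 0.1  0.7 -0.1] [ 0.07 -0.1  -0.03] [ 0.5002 -0.0077]
10.21 0.068 [ 0.5002 -0.0077  0.0679] [ 0.6  0.7 -0.4] [ 0.09 -0.1  -0.01] [ 0.5002 -0.0077]
10.51 0.066 [ 0.5001 -0.0077  0.0659] [ 0.7  0.5 -0.1] [ 0.11 -0.12 -0.02] [ 0.5002 -0.0077]
10.81 0.064 [ 0.5002 -0.0077  0.0639] [ 0.4  1.  -0.8] [ 0.07 -0.14 -0.02] [ 0.5002 -0.0077]
11.11 0.062 [ 0.5002 -0.0077  0.0619] [ 0.2  0.9 -1.3] [ 0.11 -0.17 -0.02] [ 0.5002 -0.0077]
11.41 0.06 [ 0.5002 -0.0077  0.0599] [ 1.1  0.9 -0.9] [ 0.07 -0.18 -0.02] [ 0.5002 -0.0077]
11.71 0.058 [ 0.5005 -0.0078  0.0585] [-0.9 -0.1  4.2] [0.06 0.15 0.01] [ 0.5002 -0.0077]
```

Home: contact at z = 0.0585, against an expected 0.0586, with almost no side force. I'll let go, grip the knob and wind a first half radian to learn the free drag.

```bash
cat > wind.py <<'E'
from ins import *
import json
G=.765;Z=.084
def pos(c,phi,r=.062): return [c[0]+r*np.cos(phi),c[1]+r*np.sin(phi),Z]
def step(s,d,speed=.06):
    s["phi"]-=d; e=np.array([np.cos(s["phi"]),np.sin(s["phi"])]); t=np.array([e[1],-e[0]])
    movel(pos(s["c"],s["phi"]),ori(G),speed=speed); o=observe(); f1=-(o["wrist_force"][:2]-s["F0"][:2])@t
    F,M,o=avg(4); F=F-s["F0"]; ft=-F[:2]@t; fr=F[:2]@e
    q=o["tool_pos"][:2]-s["c"]; a=np.arctan2(q[1],q[0])
    print(f'{o["t"]:.2f} phi {s["phi"]:.3f} act {a:.3f} ft0 {f1:.2f} ft {ft:.2f} fr {fr:.2f} fz {F[2]:.1f}')
    if abs(fr)>1.5: s["c"]=(np.array(s["c"])+e*np.clip(fr*8e-5,-.0005,.0005)).tolist()
    s["log"].append([s["phi"],f1,ft]); json.dump(s,open("s.json","w")); return ft
E
python3 - <<'E'
from wind import *
c=[.4997,-.0079]; phi=.766
command_gripper(.06); st("rel")
movel([.5002,-.0077,.15],ori(G),speed=.25)
p=pos(c,phi); movel([p[0],p[1],.15],ori(G),speed=.25); movel(p,ori(G),speed=.15); sleep(.15)
F0,_,_=avg(4); print("F0",F0.round(2))
command_gripper(.01,25); st("knob")
s=dict(c=c,phi=phi,F0=F0.tolist(),log=[])
for i in range(8): step(s,.06)
f=grab_frame("scene"); u,v=proj("scene",[[.5,-.008,.07]])[0].astype(int)
cv2.imwrite("pics/wind1.png",cv2.resize(f[v-50:v+50,u-50:u+50,::-1],(500,500),interpolation=cv2.INTER_CUBIC))
E
```

```text
rel 12.41 [ 0.5002 -0.0077  0.058 ] F [-0.93  0.12 -1.01] M [-0.11  0.14  0.  ] w 0.0598 g 0.0
F0 [-0.54 -0.11  0.28]
knob 14.87 [0.5444 0.0351 0.084 ] F [-0.07  0.39  0.32] M [-0.03  0.17  0.03] w 0.0172 g 25.0
15.17 phi 0.706 act 0.700 ft0 -2.13 ft -0.68 fr 0.80 fz -0.3
15.48 phi 0.646 act 0.641 ft0 -0.60 ft -0.22 fr 0.99 fz -1.1
15.80 phi 0.586 act 0.588 ft0 2.45 ft 1.25 fr 1.90 fz -0.2
16.12 phi 0.526 act 0.537 ft0 4.30 ft 4.09 fr 2.55 fz 0.4
16.43 phi 0.466 act 0.472 ft0 4.46 ft 4.35 fr 2.07 fz 1.3
16.75 phi 0.406 act 0.407 ft0 4.13 ft 3.99 fr 1.19 fz 1.0
17.07 phi 0.346 act 0.345 ft0 4.19 ft 3.61 fr 1.32 fz 0.7
17.38 phi 0.286 act 0.285 ft0 4.18 ft 3.82 fr 0.76 fz 0.7
```

View pics/wind1.png

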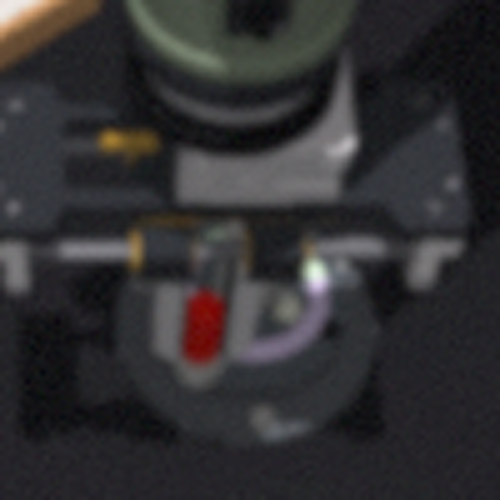

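Winding works: the drag is steady at about 3.9 N and the bangle is undisturbed. I'll continue until it rises clearly.

Run:
```python
from wind import *
s=json.load(open("s.json")); n0=4; d=.06
while s["phi"]>-3.6:
    ft=step(s,d); L=np.array(s["log"])[n0:]; base=np.median(L[:,2][:max(4,len(L)-4)][-15:])
    r=L[-1,1:]-[np.median(L[:max(4,len(L)-4),1][-15:]),base]
    if r.max()>.9: d=.03; print("  rise",r.round(2),"base",base.round(2))
    else: d=.06
    if len(L)>5 and (r[1]>1.3 or r.mean()>1.5): print("STOP?");break
```

```text
17.75 phi 0.226 act 0.226 ft0 3.98 ft 4.10 fr 0.17 fz 0.4
18.07 phi 0.166 act 0.165 ft0 3.57 ft 3.87 fr 0.51 fz 0.6
18.38 phi 0.106 act 0.106 ft0 3.59 ft 3.79 fr -0.25 fz 0.2
18.70 phi 0.046 act 0.046 ft0 4.18 ft 3.99 fr -0.75 fz -0.5
19.02 phi -0.014 act -0.014 ft0 4.07 ft 4.17 fr -1.11 fz -0.0
19.33 phi -0.074 act -0.073 ft0 4.78 ft 4.26 fr -1.22 fz -0.4
19.65 phi -0.134 act -0.134 ft0 4.44 ft 4.24 fr -1.58 fz -1.0
19.97 phi -0.194 act -0.194 ft0 5.20 ft 4.63 fr -1.59 fz -1.0
  rise [1.05 0.7 ] base 3.93
20.28 phi -0.224 act -0.222 ft0 5.72 ft 5.07 fr -2.07 fz -0.9
  rise [1.59 1.08] base 3.99
20.60 phi -0.254 act -0.253 ft0 5.36 ft 4.68 fr -1.08 fz -1.2
  rise [1.2  0.69] base 3.99
20.92 phi -0.284 act -0.284 ft0 5.46 ft 4.83 fr -0.73 fz -1.8
  rise [1.28 0.84] base 3.99
21.23 phi -0.314 act -0.314 ft0 4.21 ft 4.42 fr -0.26 fz -1.3
21.55 phi -0.374 act -0.376 ft0 4.11 ft 4.11 fr -0.49 fz -1.5
21.87 phi -0.434 act -0.435 ft0 4.30 ft 4.36 fr -0.45 fz -1.2
22.18 phi -0.494 act -0.494 ft0 3.62 ft 4.03 fr -0.62 fz -1.5
22.50 phi -0.554 act -0.554 ft0 4.07 ft 4.67 fr -0.20 fz -1.6
22.82
[... 1080 characters left out ...]
1.484 act -1.484 ft0 4.24 ft 4.24 fr -0.48 fz -1.3
28.20 phi -1.544 act -1.544 ft0 4.18 ft 4.72 fr -1.01 fz -1.9
28.52 phi -1.604 act -1.604 ft0 4.90 ft 4.65 fr -0.97 fz -1.7
28.83 phi -1.664 act -1.664 ft0 5.36 ft 4.54 fr -1.06 fz -1.6
29.15 phi -1.724 act -1.724 ft0 4.43 ft 4.79 fr -1.16 fz -1.3
29.47 phi -1.784 act -1.783 ft0 4.28 ft 4.58 fr -1.43 fz -1.6
29.78 phi -1.844 act -1.842 ft0 5.06 ft 4.98 fr -1.91 fz -2.0
30.10 phi -1.904 act -1.900 ft0 6.31 ft 5.56 fr -1.64 fz -2.6
  rise [1.77 1.05] base 4.5
30.42 phi -1.934 act -1.924 ft0 5.34 ft 5.79 fr -1.60 fz -3.0
  rise [0.8  1.28] base 4.51
30.73 phi -1.964 act -1.952 ft0 5.40 ft 5.94 fr -1.83 fz -2.8
  rise [0.86 1.4 ] base 4.54
STOP?
```

Run:
```python
from wind import *
s=json.load(open("s.json"))
for i in range(3):
    if step(s,.03)>6.4: break
sleep(.3); F,_,o=avg(6); print((F-s["F0"]).round(2))
```

```text
31.05 phi -1.994 act -1.979 ft0 6.04 ft 6.10 fr -1.65 fz -3.4
31.37 phi -2.024 act -2.006 ft0 6.84 ft 6.64 fr -1.43 fz -3.5
[ 6.22 -1.17 -2.81]
```

The drag climbed steadily from 4.5 N to 6.6 N over seven steps, about 2.1 N above free running, so it is snug. Next I'll unload, release, take the crank off and hold it aside for a check picture.

Run:
```python
from wind import *
s=json.load(open("s.json")); o=observe(); T=o["tool_pos"]
movel([T[0],T[1],Z],ori(G),speed=.05); st("unload")
command_gripper(.05); T=observe()["tool_pos"]; movel([T[0],T[1],.15],ori(G),speed=.25)
h=np.array([.4998,-.0078]); g=-2.006+.04+np.pi
move_pose([h[0],h[1],.15],ori(g)); movel([h[0],h[1],.0590],speed=.12); sleep(.1); st("at hub")
command_gripper(.02,30); st("grip")
for z in(.066,.074,.084): movel([h[0],h[1],z],ori(g),speed=.06); st("up")
movel([h[0],h[1],.14],ori(g),speed=.2)
move_pose([.523,.285,.14],ori(g)); st("aside")
a=[]
for n in("scene","top"):
    f=grab_frame(n); u,v=proj(n,[[.4995,-.0078,.05]])[0].astype(int); a.append(cv2.resize(f[v-25:v+25,u-25:u+25,::-1],(400,400),interpolation=cv2.INTER_CUBIC))
    print(n,fit(n,SPIN,brass(f),(u-20,v-20,40,40),[.499,-.0075,-2.006+np.pi]))
cv2.imwrite("pics/off.png",np.hstack(a))
```

```text
unload 32.03 [ 0.4738 -0.0639  0.0841] F [ 5.22 -0.64 -1.91] M [-0.21 -0.86 -0.02] w 0.0175 g 25.0
at hub 34.52 [ 0.5008 -0.0081  0.0601] F [ 1.24 -0.53 -0.17] M [-0.1   0.05  0.01] w 0.0502 g 0.0
grip 34.99 [ 0.5001 -0.0078  0.0593] F [-1.06 -0.24  2.56] M [-0.01  0.09  0.03] w 0.0281 g 29.9
up 35.26 [ 0.5001 -0.0078  0.0661] F [ 0.62 -0.12 -1.23] M [-0.08 -0.2  -0.01] w 0.0277 g 29.9
up 35.54 [ 0.4999 -0.0078  0.0741] F [ 1.65  0.04 -2.23] M [-0.12 -0.31  0.05] w 0.0277 g 29.9
up 35.86 [ 0.4988 -0.0076  0.0837] F [-0.39  0.04 -3.88] M [-0.03  0.1   0.  ] w 0.028 g 29.9
aside 37.42 [0.5227 0.2836 0.1391] F [ 0.05 -0.07 -3.98] M [-0.07  0.06  0.01] w 0.0276 g 29.9
scene (array([ 0.49822948, -0.00806159,  1.20345762]), np.float64(1.4621371030807495))
top (array([ 0.49991035, -0.00680186,  1.28907913]), np.float64(1.2814445495605469))
```

View pics/off.png

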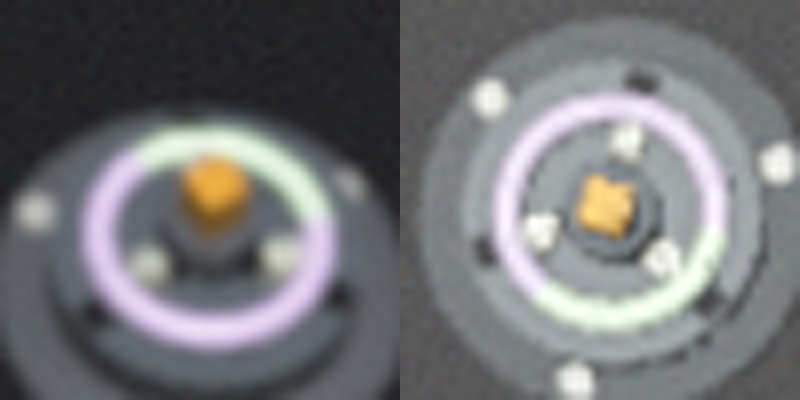

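The picture shows the crank off and the lilac bangle lying centrally, with the pins at about (628,140), (543,232) and (662,258) in the top crop. I'll compare pin radius with bore radius by sub-pixel measurement.

Run:
```python
from rob import *
new=grab_frame("top"); old=cv2.resize(cv2.imread("pics/top0.png")[:,:,::-1],(512,384),interpolation=cv2.INTER_AREA)
c=proj("top",[[.4999,-.0068,.043]])[0]
for nm,f in(("old",old),("new",new)):
    U=16; x0,y0=(c-22).astype(int); im=cv2.resize(f[y0:y0+44,x0:x0+44],None,fx=U,fy=U,interpolation=cv2.INTER_CUBIC).astype(np.float32)
    toW=lambda p,z: ray("top",[x0+(p[0]+.5)/U-.5,y0+(p[1]+.5)/U-.5],z)[:2]
    mn=im.min(2); sat=im.max(2)-mn
    # ring outer and inner edge by radial half-maximum along rays
    cc=(c-[x0,y0]+.5)*U; E=[];I=[]
    g=im.max(2)
    for a in np.linspace(0,2*np.pi,120,endpoint=False):
        r=np.arange(7*U,18*U); prof=cv2.remap(g,(cc[0]+r*np.cos(a)).astype(np.float32)[None],(cc[1]+r*np.sin(a)).astype(np.float32)[None],1)[0]
        k=int(np.argmax(prof*(r>9.5*U))); h=(prof[k]+np.percentile(prof,15))/2
        o=k+np.argmax(prof[k:]<h); E.append([cc[0]+r[o]*np.cos(a),cc[1]+r[o]*np.sin(a)])
    E=np.array([toW(p,.035) for p in E]); A=np.c_[2*E,np.ones(len(E))]
    w=np.ones(len(E),bool)
    for _ in range(4):
        q=np.linalg.lstsq(A[w],(E[w]**2).sum(1),rcond=None)[0]; R=np.sqrt(q[2]+q[0]**2+q[1]**2); d=np.abs(np.hypot(*(E-q[:2]).T)-R); w=d<max(.0008,np.median(d)*2)
    print(nm,"ring centre",q[:2].round(4),"outer R",R.round(4),"bore r",(R-.01).round(4),w.sum())
    m=((mn>165)&(np.hypot(*(np.indices(mn.shape)[::-1]-cc[:,None,None]))<9.9*U)).astype(np.uint8)
    n,_,s,ce=cv2.connectedComponentsWithStats(m)
    for i in range(1,n):
        if s[i,4]>300: p=toW(ce[i],.043); print("  pin",p.round(4),s[i,4],"from axis",np.hypot(*(p-[.4999,-.0068])).round(4),"outer from ring centre",(np.hypot(*(p-q[:2]))+.005).round(4))
```

```text
old ring centre [ 0.499  -0.0076] outer R 0.0369 bore r 0.0269 117
  pin [ 0.5187 -0.0105] 5329 from axis 0.0192 outer from ring centre 0.025
  pin [0.494  0.0113] 5638 from axis 0.0191 outer from ring centre 0.0246
  pin [ 0.4875 -0.0222] 5250 from axis 0.0198 outer from ring centre 0.0235
new ring centre [ 0.5    -0.0071] outer R 0.037 bore r 0.027 114
  pin [ 0.5202 -0.011 ] 3402 from axis 0.0207 outer from ring centre 0.0256
  pin [ 0.4987 -0.0264] 333 from axis 0.0196 outer from ring centre 0.0244
  pin [0.4938 0.013 ] 3523 from axis 0.0208 outer from ring centre 0.026
  pin [ 0.4864 -0.0236] 3349 from axis 0.0216 outer from ring centre 0.0264
```

Run:
```python
from rob import *
a=[]
old=cv2.resize(cv2.imread("pics/top0.png"),(512,384),interpolation=cv2.INTER_AREA)
new=np.mean([grab_frame("top").astype(np.float32) for _ in range(6)],0)[:,:,::-1].astype(np.uint8)
u,v=proj("top",[[.4999,-.0068,.04]])[0].astype(int)
for f in(old,new): a.append(cv2.resize(f[v-17:v+18,u-17:u+18],(400,400),interpolation=cv2.INTER_LANCZOS4))
cv2.imwrite("pics/cmp.png",np.hstack(a))
```

```text
(no output)
```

View pics/cmp.png

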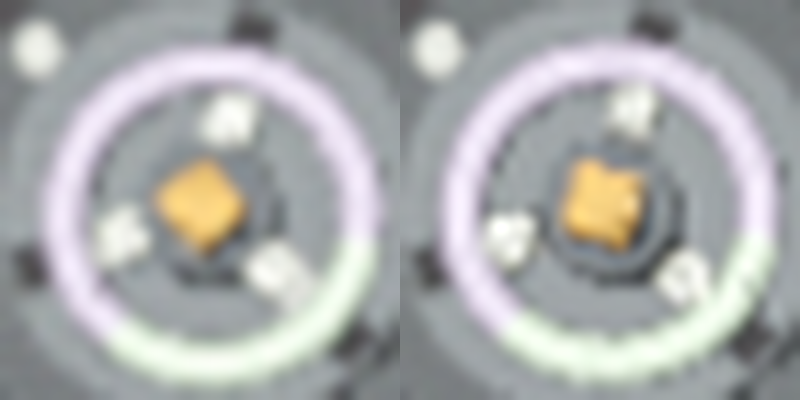

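The eye can't settle this. I'll fit the pin cylinders in both cameras, before and after.

Run:
```python
from rob import *
ang={"a":None}
for n in("scene","top"):
    ax=np.array([.4983,-.0081] if n=="scene" else [.4999,-.0068])
    old=cv2.resize(cv2.imread(f"pics/{n}0.png")[:,:,::-1],(512,384),interpolation=cv2.INTER_AREA)
    new=np.mean([grab_frame(n).astype(np.float32) for _ in range(6)],0)
    for nm,f in(("old",old),("new",new)):
        g=np.asarray(f,np.float32).min(2); out=[]
        for th in(np.arctan2(-.0038,.0202),np.arctan2(.0198,-.0062),np.arctan2(-.0168,-.0135)):
            best=None
            for r in np.arange(.015,.0245,.0005):
                e=np.array([np.cos(th),np.sin(th)]); p=ax+r*e
                win=tuple(np.r_[proj(n,[[*(ax+.019*e),.038]])[0].astype(int)-7,14,14])
                m=cv2.GaussianBlur(render(n,[cyl(0,.005,.030,.043)],[*p,0],win),(0,0),.6).ravel()
                # ring as second regressor
                A=np.c_[m,cv2.GaussianBlur(sum(render(n,[cyl(0,.037,.03,.04)],[*ax,0],win) for _ in[0])-render(n,[cyl(0,.027,.035,.0351)],[*ax,0],win),(0,0),.6).ravel(),np.ones(m.size)]
                u,v,w,h=win; b=g[v:v+h,u:u+w].ravel(); x,res,_,_=np.linalg.lstsq(A,b,rcond=None); c=((A@x-b)**2).sum()
                if best is None or c<best[0]: best=(c,r,x[0])
            out.append((round(best[1],4),round(best[2]),round(best[0])))
        print(n,nm,out)
```

```text
scene old [(np.float64(0.02), 82, 50202), (np.float64(0.019), 97, 61621), (np.float64(0.0245), 17, 54855)]
scene new [(np.float64(0.023), 70, 54735), (np.float64(0.0225), 89, 66640), (np.float64(0.0245), 35, 94979)]
top old [(np.float64(0.0205), 107, 52842), (np.float64(0.02), 106, 54420), (np.float64(0.0205), 124, 76649)]
top new [(np.float64(0.022), 78, 53011), (np.float64(0.022), 96, 70751), (np.float64(0.0225), 105, 105369)]
```

The pins now sit at a radius of about 22.2 mm, where contact with the 27 mm bore radius needs 22.0 mm. The ring is also centred and the drag rose 2.1 N, so the bangle is snug. Next I'll set the crank down.

Run:
```python
from ins import *
g=-2.006+.04+np.pi; c=[.523,.285]
movel([*c,.016],ori(g),speed=.15); sleep(.1); F0,_,_=avg(4)
z=.0125
while z>.006:
    movel([*c,z],ori(g),speed=.03); F,_,o=avg(3); print(z,(F-F0).round(2),o["tool_pos"].round(4))
    if F[2]-F0[2]>2.5: break
    z-=.001
command_gripper(.06); st("open"); movel([*c,.15],ori(g),speed=.15); move_pose([.35,.40,.2],ori(g)); st("clear")
a=[]
for n in("scene","top"): 
    f=grab_frame(n); a.append(cv2.resize(f[:,:,::-1],(400,300),interpolation=cv2.INTER_AREA))
    for r in (0,): 
        w=tuple(np.r_[proj(n,[[*c,.03]])[0].astype(int)-40,80,80]); print(n,fit(n,CRANK,bright(f),w,[*c,-1.966]))
cv2.imwrite("pics/end.png",np.hstack(a))
```

```text
0.0125 [-0.18  0.2   0.04] [0.5228 0.2849 0.0124]
0.0115 [0.54 0.56 0.  ] [0.523  0.285  0.0115]
0.010499999999999999 [-2.89 -1.73  8.62] [0.523  0.285  0.0114]
open 41.21 [0.523  0.285  0.0105] F [ 0.12  0.59 -0.41] M [-0.09  0.06  0.02] w 0.0596 g 0.0
clear 43.15 [0.3505 0.3995 0.1994] F [-0.35 -0.8   0.48] M [-0.11  0.07 -0.01] w 0.0599 g 0.0
scene (array([ 0.52112463,  0.28643237, -1.96386486]), np.float64(104.31642150878906))
top (array([ 0.52281739,  0.2879169 , -1.96330376]), np.float64(158.7921142578125))
```

View pics/end.png

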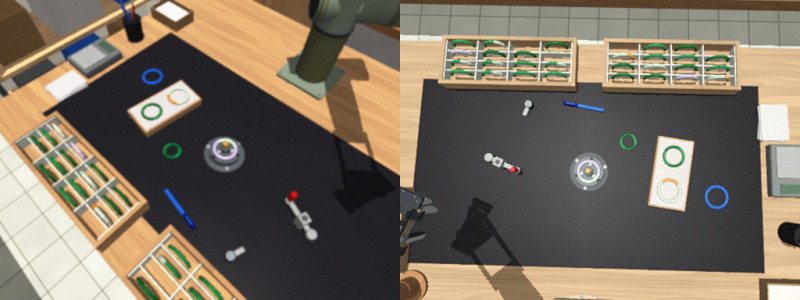

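The end picture shows the crank standing upright at top-view (500,162), clear of the chuck. The bangles, pen and loupe have not moved and the arm is clear.

```bash
python3 -c "
from station import *
print(job_done())"
```

```text
the job is handed in; nothing more can be done
None
```

I wound the crank until the drag stood about 2.1 N above free running, then stood it upright clear of the chuck and handed the job in at about 43 s; the cameras show the bangle centred with the pins at its bore, though the pins seemed to travel only 2–3 mm, not the 5 mm or so the winding should give, and I couldn't explain that.

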